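Set the brim gauge and fit its hub

ROBOT

A 6-joint arm with a two-finger parallel gripper is mounted at the origin on the work surface. World frame = base frame: x ahead of the robot, y to its left, z up, the work surface at z = 0. Lengths are in m, angles in degrees, forces in N, time in s.
With the tool pointing down it reaches from about 0.375 to 0.9 m from the base axis. Payload 3.1 kg.
Tool frame: the origin (TCP) lies on the front face of the gripper's body, between the roots of the fingers; the fingertips stand 70 mm ahead of it and the grasp point (between the pads) lies 51 mm ahead of it (bot.tip_extent is the distance from the TCP to the fingertips, in m); z points along the fingers, x is the direction in which the jaws open and shut, and the axes are right-handed (so a half turn about z gives the same grasp; the last joint's range is limited). The gripper opens to 87 mm and grips with 3 to 60 N. Pads are 19 mm wide; open, the fingers measure 117 mm over their backs; the gripper's body (75 mm by 190 mm) begins 51 mm behind the grasp point.
Start: joints at [-10.227, 30.224, 82.088, -0, 67.689, -10.227], TCP at [0.625, 0, 0.292] pointing down, gripper open.
Joint ranges: [-176.69, 176.69], [-43.24, 126.21], [12.49, 139.97], [-82, 262], [0, 151.66], [-163.58, 163.58]. Speed limits (degrees/s): [159.86, 159.86, 180, 180, 180, 180].

INTERFACE

Orientations are given as a 3x3 rotation matrix whose columns are the frame's x, y, z axes.
In Python, from rig import bot, viewer, ticket gives the robot as it stands. The module is installed in compiled form; this text tells all that it offers.
- The arm moves only by the tool arm_command, never from a script. Its argument "targets" is a list of rows, each an object with "rot": the turn, a rotation vector about the tool's x, y, z in degrees, a list of three; "offset": the shift along the tool's x, y, z in cm, a list of three; "gripper": the closure, from 0 (fully open) to 1 (shut). A call has 1 to 8 rows; each row is the pose to reach, as a shift and turn from the pose commanded when the call began, along the tool's axes at that moment; what a row does not reach only later rows make up. A row lasts 1/10 s, in which the tool goes at most 50 mm and 8.59 degrees, less where a joint would pass 70% of its speed; a pose out of reach is approached as far as the arm can. A call with a gripper value outside its range is refused whole. The fingers move at their own pace and stop on an object; the grip force is fixed at half the most. Time passes only in rows, so rows that repeat a pose let the fingers close. It gives the time, the measured TCP pose, the force and the opening at its end, in the units of the state.
- bot.read_state(): the state, without advancing time (a new reading comes with each control period).
- viewer.capture(name): name is "scene" or "side" or "wrist"; returns a dict with "frame" (480x640x3 uint8, red, green, blue), "fx", "fy", "cx", "cy" (pixels), "D" ([k1, k2, p1, p2, k3] as OpenCV has them; the pictures are not rectified), "view" (4x4, takes a point from world to camera coordinates). Camera axes: x right, y down, z forward; pixel columns grow to the right and rows downward; lengths in m; the calibration is good to about 2 mm. A picture is of the moment at which its call begins. There is no depth.
- ticket.hand_in(): hands the job in, once; it reports no verdict.
The state is a dict: "time_s": time; "joint_positions": joint angles; "qvel": joint speeds; "tau": joint torques, N m; "position": TCP position; "tcp_rot": TCP orientation; "force": force on the tool from outside, world axes, zero at the start; "moment": the same for the moment, N m; "opening": opening from 0.0 (shut) to 1.0 (fully open).
Only numpy, scipy, OpenCV 4.12 (cv2) and the standard library are available. Lean on these libraries where they do the work, as an engineer would, in place of code of your own. Each camera call takes 0.05 s, during which the arm holds its last target. There are 200 camera calls.

TASK

Set up the hatter's brim gauge for the next hat. Draw its sprung slide out with the wooden paddle so that the white rider is pushed along until its red line stands within the width of the blue mark, then ease the slide all the way back home without letting it snap, leaving the rider at the mark. Also seat the red-knobbed tapered hub fully and upright in the steel taper socket, lowering it gently, and leave the other hubs and everything else on the bench alone.

Things in the scene. Friction and masses are not known exactly. Their poses are not given: they have to be found in the camera images.
- gauge: Green brim gauge 315 x 90 mm, fixed to the bench. Origin: under its base plate, on the centre line. Its -x is the way the slide is pulled out; the steel socket is at its +x end (axis at x = +120 mm). Base plate 8 mm thick. From x = -154 to +38 mm two aluminium rails (tops 18 mm up) flank the rider's channel, closed by a stop at x = -146 mm.
- slide (a joint): Travel of the sprung slide in m: 0 = fully home, growing as it is pulled along the gauge's -x, at most 0.125. The spring pulls it home with 3 N at 0 and 60 N/m more (9 N at 100 mm), plus 10 N per m/s of damping; let go while out, it snaps home faster than 0.4 m/s.
- paddle_back (a point): Middle of the back face (gauge +x side, facing the socket) of the slide's orange-brown wooden upright paddle, 45 mm above the bench; axes as the gauge's. Paddle: 12 mm thick (x), 60 mm wide (y), from 23 to 68 mm above the bench. Behind it 65 mm are clear to the socket's rim at home: only the flat slide strip (top 12.5 mm up) lies there, so closed fingers fit down behind it.
- paddle_front (a point): Middle of the front face (the gauge's -x side) of the paddle's foot, 18 mm above the bench, 12 mm in -x of paddle_back; this face pushes the rider.
- rider: Loose white block 24 (x) x 34 (y) x 22 mm, about 80 g, lying in the channel in front of the paddle, with 1.5 mm play to each rail; it stays where it is pushed to, being held by friction only. Origin: centre of its underside. A red line 3 mm wide runs across its top.
- rider_line (a point): Middle of the red line on the rider's top, 12 mm ahead (-x) of the rider's back face that the paddle pushes, 34 mm above the bench.
- mark: Blue mark, 8 mm long in the gauge's x, 18 mm wide, 20 mm tall, fixed on the gauge's base beside the channel (on the gauge's -y side); a different place in each run. Origin: centre of its underside; axes as the gauge's. The rider's line is in the mark when its gauge x is within 4 mm of this origin's.
- socket_floor (a point): Centre of the inner floor of the steel taper socket on the gauge, 18 mm above the bench. Socket inside radius 21.5 mm at the floor, 27.5 mm at the mouth 30 mm above; outside radius 33.5 mm at the rim. Axis vertical.
- hub_red: Loose beech hub, 120 g nominal, red knob and ring. Origin: centre of its underside, z along its axis. Taper of radius 20.5 mm at the bottom to 26.5 mm at height 30 mm, plain to 36 mm, neck of radius 10 mm, then a round knob of radius 15 mm from height 46 to 72 mm (grip there). Stands upright on the bench. It fits the socket with 1 mm to spare all round and rests on the socket's floor.
- hub_blue: Slimmer hub with a blue knob, same heights (taper radius 15 to 21 mm). Leave alone.
- hub_white: Wider hub with a white knob, same heights (taper radius 26 to 32 mm). Leave alone.
- stapler: Stapler, 130 x 26 x 52 mm, bystander.
- sanding_block: Green sanding block, 100 x 60 x 32 mm, bystander.
- brush: Hat brush, bystander.
- jar: Jar, radius 34 mm, 90 mm tall, bystander.
- brim_plate: Round beech brim plate, radius 95 mm, 14 mm thick, bystander.
Not all that is in view belongs to the job. Leave any green look-alike of the hub_red alone. Of the things that look like the rider, the smaller one is meant.

How it is judged:
By the outcome, as a careful person would: the job done as asked, in the order asked, and still so for the second after the job is handed in, with the robot touching nothing.
It also fails if it takes over 72 s, if anything falls off the work surface, if the arm or the gripper's body presses on something with over 40 N, if the wrist force passes 120 N, or if a joint passes its speed limit or range.

## Working session

There is one attempt and no reset: what is moved stays moved. The work goes in short steps, Python scripts to look and compute and a tool call to move; the robot and the scene stay as the last step left them, time stands still between calls to the robot, and variables do not carry over. Pictures are saved under pics/ and viewed, about 8 in all and at most 12, crops included, and the job is handed in when it is done.

Besides the shell and the picture viewer there is one more tool, called after ">>>" as a command line: name --argument value ..., lists and objects as JSON in quotes. arm_command: Moves the arm, as the interface text tells. Its arguments: {"type":"object","properties":{"targets":{"type":"array"}},"required":["targets"]}

```bash
mkdir -p pics; cat > h.py <<'E'
import numpy as np, cv2, pickle
from rig import bot, viewer, ticket
def cap(name, tag):
    c=viewer.capture(name); pickle.dump(c,open(f'pics/{tag}.pkl','wb'))
    cv2.imwrite(f'pics/{tag}.png',c['frame'][:,:,::-1]); return c
def load(tag): return pickle.load(open(f'pics/{tag}.pkl','rb'))
def K(c): return np.array([[c['fx'],0,c['cx']],[0,c['fy'],c['cy']],[0,0,1.]])
def ray(c,uv):
    n=cv2.undistortPoints(np.array([[uv]],float),K(c),np.array(c['D'],float)).ravel()
    V=np.array(c['view']);R=V[:3,:3];o=-R.T@V[:3,3];return o,R.T@np.array([n[0],n[1],1])
def at(c,uv,z):
    o,d=ray(c,uv);return o+d*(z-o[2])/d[2]
def proj(c,p):
    V=np.array(c['view']);r=cv2.Rodrigues(V[:3,:3])[0]
    return cv2.projectPoints(np.atleast_2d(np.array(p,float)),r,V[:3,3],K(c),np.array(c['D'],float))[0].reshape(-1,2)
def crop(tag,u0,v0,w,h,s,out):
    im=load(tag)['frame'][v0:v0+h,u0:u0+w,::-1]
    cv2.imwrite(f'pics/{out}.png',cv2.resize(im,None,fx=s,fy=s,interpolation=cv2.INTER_CUBIC))
E
python3 - <<'E'
from h import *
for n in("scene","side","wrist"):
    c=cap(n,n+"0");V=np.array(c['view']);print(n,c['fx'],c['cx'],c['cy'],(-V[:3,:3].T@V[:3,3]).round(3),V[2,:3].round(3))
s=bot.read_state();print(s)
im=np.hstack([load('scene0')['frame'],load('side0')['frame']])
E
```

```text
scene 508.8986607786234 318.1749446345393 233.34009881290535 [1.087 0.872 1.183] [-0.356 -0.555 -0.752]
side 455.22454392753514 320.4776289057486 238.8682836666818 [ 0.389 -0.88   0.725] [ 0.142  0.808 -0.573]
wrist 347.7068674440692 319.2868484372534 235.97771754997555 [0.625 0.08  0.384] [-0.002 -0.291 -0.957]
{'time_s': 0.15, 'joint_positions': array([-1.02269694e+01,  3.02637336e+01,  8.21384050e+01, -3.96857219e-05,
        6.76893352e+01, -1.02287176e+01]), 'qvel': array([-0.02908943, -0.21911309, -0.23126541, -0.05532917,  0.00344659,
       -0.07390223]), 'tau': array([ 9.14956272e-04, -4.40429199e+01, -1.76841742e+01,  6.33679633e-02,
        5.52540855e-02, -1.06930895e-04]), 'position': array([6.24562299e-01, 1.11847682e-04, 2.91534698e-01]), 'tcp_rot': array([[ 9.99998765e-01,  3.05530619e-05, -1.57126572e-03],
       [ 3.09974966e-05, -9.99999960e-01,  2.82827797e-04],
       [-1.57125702e-03, -2.82876153e-04, -9.99998726e-01]]), 'force': array([-0.13155234, -0.29614274, -0.04045216]), 'moment': array([-0.01784176,  0.00239386,  0.03598863]), 'opening': 0.9996566790562278}
```

View pics/scene0.png

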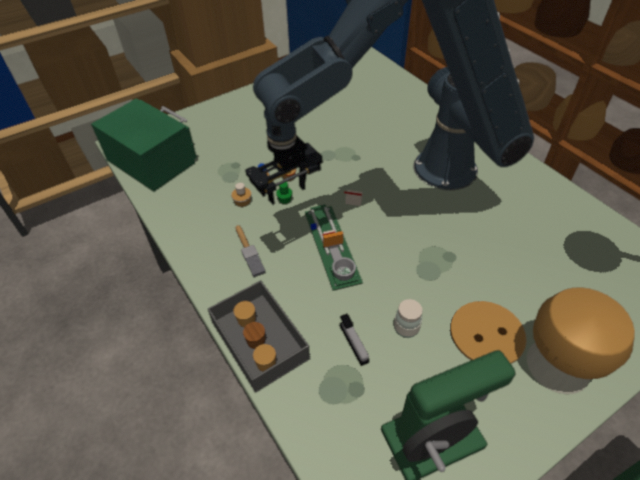

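View pics/side0.png

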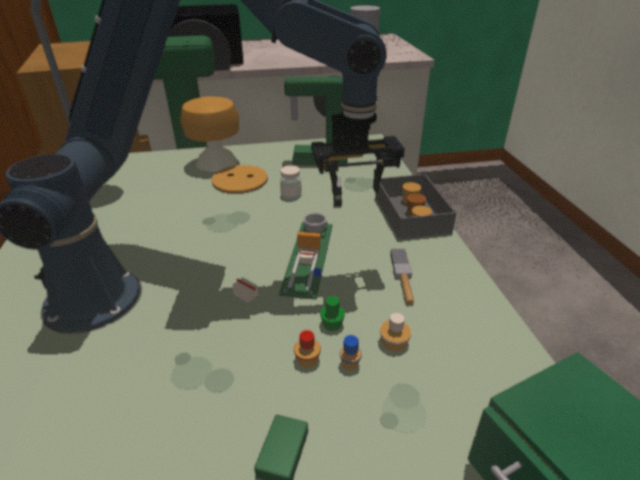

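The side picture shows the red hub (307,347), the green look-alike (332,312), blue (350,352), white (396,330), and the gauge around (308,258). The loose white block at (245,290) is the larger rider look-alike; the rider is the one in the channel near (306,258). I'll enlarge to confirm.

```bash
python3 - <<'E'
from h import *
crop('side0',225,200,200,180,4,'side0c')
crop('scene0',225,165,160,130,5,'scene0c')
E
```

```text
(no output)
```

View pics/side0c.png

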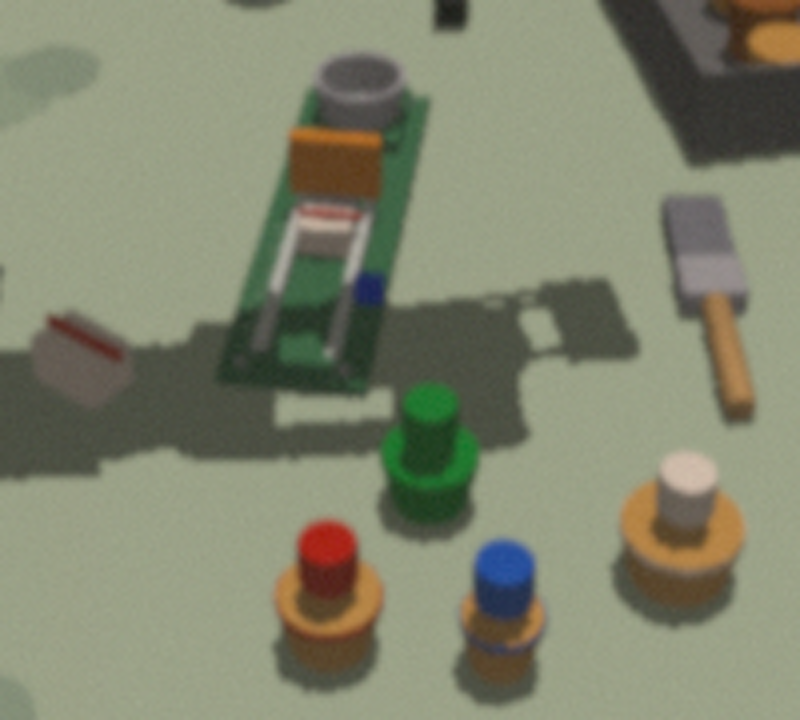

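View pics/wrist0.png

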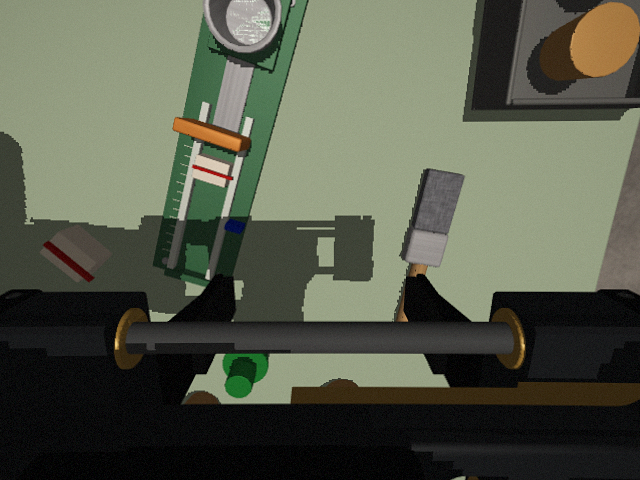

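The crops agree. In side0c the red-knobbed hub (328,590) stands beside the larger green-only look-alike (430,450), and the slim blue and wide white ones are also there. The rider is in the channel at (328,225), and the larger white block at (80,360) is outside it. In the wrist picture the rider line runs (192,168)–(233,180), the mark is at (234,226), the paddle's top edge at (175,120)–(250,145), and the socket at (243,22).

```bash
python3 - <<'E'
from h import *
w=load('wrist0');s=load('side0');sc=load('scene0')
def S(u,v): return (225+u/4,200+v/4)
a=at(w,(192,168),.034);b=at(w,(233,180.5),.034)
print('line',a.round(4),b.round(4),np.linalg.norm(a-b),'mid',((a+b)/2).round(4))
d=(a-b)[:2];print('y-axis deg',np.degrees(np.arctan2(d[1],d[0])))
f=w['frame'].astype(int)
m=(f[:,:,2]>80)&(f[:,:,2]>2*f[:,:,0])&(f[:,:,2]>2*f[:,:,1]);ys,xs=np.nonzero(m);print('blue',len(xs),xs.mean(),ys.mean(),xs.min(),xs.max(),ys.min(),ys.max())
print('mark',at(w,(234,226),.028).round(4))
print('paddle top edge',at(w,(175,119),.068).round(4),at(w,(249,141),.068).round(4))
print('base corner left',at(w,(154,264),.008).round(4))
print('socket side', at(s,S(360,75),.048).round(4))
print('red knob top',at(s,S(328,543),.072).round(4),'green',at(s,S(431,405),.072).round(4),'blue',at(s,S(505,563),.072).round(4),'white',at(s,S(688,472),.072).round(4))
print('line side',at(s,S(330,213),.034).round(4),'mark side',at(s,S(370,278),.028).round(4),'block',at(s,S(85,345),.03).round(4))
E
```

```text
line [0.4978 0.0436 0.034 ] [0.5374 0.0314 0.034 ] 0.04146471474302572 mid [0.5176 0.0375 0.034 ]
y-axis deg 162.80923829013517<stdin>:8: RuntimeWarning: Mean of empty slice.
  ret = ret.dtype.type(ret / rcount)
Traceback (most recent call last):
ValueError: zero-size array to reduction operation minimum which has no identity
```

>>> arm_command --targets '[{"rot": [0,0,0],"offset": [-10,-4,0],"gripper": 1},{"rot": [0,0,0],"offset": [-10,-4,0],"gripper": 1},{"rot": [0,0,0],"offset": [-10,-4,0],"gripper": 1},{"rot": [0,0,0],"offset": [-10,-4,0],"gripper": 1},{"rot": [0,0,0],"offset": [-10,-4,0],"gripper": 1},{"rot": [0,0,0],"offset": [-10,-4,0],"gripper": 1}]'

```text
time_s: 0.75
position: [0.527, 0.0394, 0.2926]
tcp_rot: [[1.0, -0.001, 0.003], [-0.001, -1.0, -0.0], [0.003, 0.0, -1.0]]
force: [0.1, -0.3, -0.8]
opening: 0.539
```

```bash
python3 - <<'E'
from h import *
c=cap('wrist','wrist1');crop('wrist1',180,0,300,300,2.66,'wrist1c');cap('side','side1');cap('scene','scene1')
E
```

```text
(no output)
```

View pics/wrist1.png

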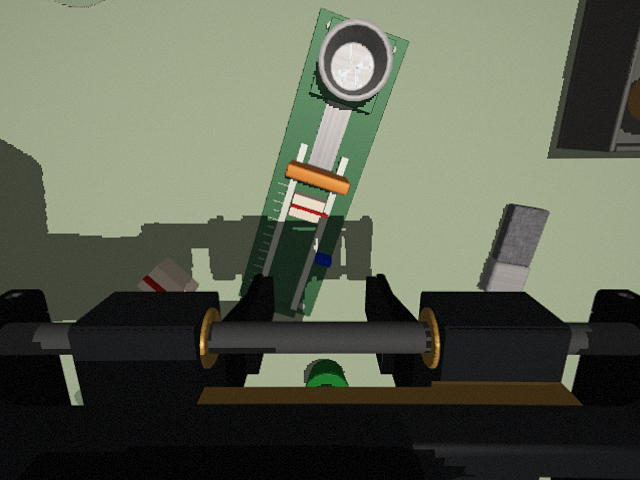

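```bash
python3 - <<'E'
from h import *
crop('wrist1',240,0,180,120,4.4,'a');crop('wrist1',240,150,180,120,4.4,'b')
cv2.imwrite('pics/w1ab.png',np.vstack([cv2.resize(cv2.imread('pics/a.png')[:,:],(450,300)),cv2.resize(cv2.imread('pics/b.png'),(450,300))]))
crop('wrist1',260,0,160,320,1,'x')
im=cv2.imread('pics/wrist1.png')
t=cv2.resize(im[0:130,280:420],None,fx=2.8,fy=2.8,interpolation=cv2.INTER_CUBIC)
b=cv2.resize(im[140:330,230:360],None,fx=3,fy=3,interpolation=cv2.INTER_CUBIC)
H=600;p=np.zeros((H,t.shape[1]+b.shape[1],3),np.uint8);p[:t.shape[0],:t.shape[1]]=t;p[:b.shape[0],t.shape[1]:]=cv2.convertScaleAbs(b,alpha=1.6);print(t.shape,b.shape)
cv2.imwrite('pics/w1c.png',p)
E
```

```text
(364, 392, 3) (570, 390, 3)
```

View pics/w1c.png

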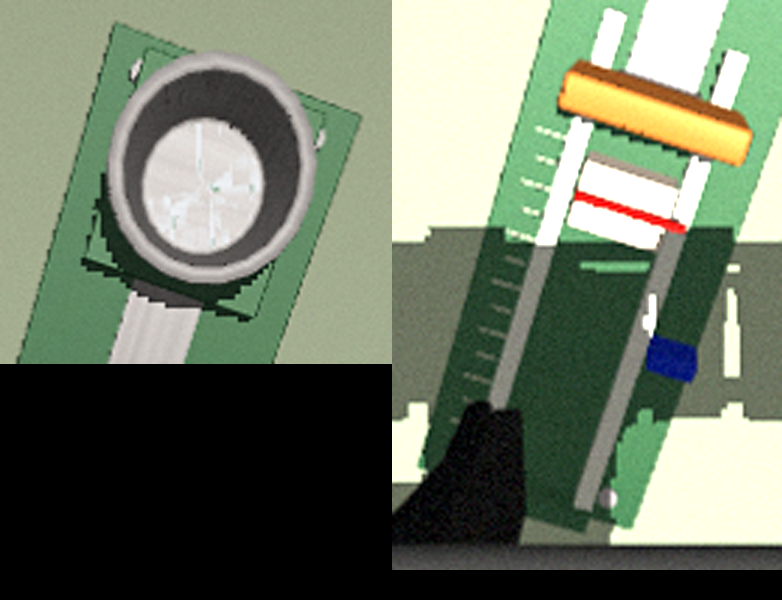

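The enlarged picture shows the base corners, the socket's rim and floor, the rider line (574,194)–(686,230), the mark near (672,358) and the paddle's top face. Next I fit the gauge pose.

```bash
cat > fit.py <<'E'
from h import *
from scipy.optimize import least_squares
w=load('wrist1')
T=lambda u,v:(280+u/2.8,v/2.8)
B=lambda u,v:(230+(u-392)/3,140+v/3)
obs=[((.1575,.045,.008),T(113,22)),((.1575,-.045,.008),T(361,115)),((-.1575,.045,.008),B(417,466)),((-.1575,-.045,.008),B(630,527)),((.12,0,.018),T(204,184))]
def tow(p,g):
    c,s=np.cos(p[2]),np.sin(p[2]);g=np.atleast_2d(g)
    return np.c_[p[0]+c*g[:,0]-s*g[:,1],p[1]+s*g[:,0]+c*g[:,1],g[:,2]]
G=np.array([o[0] for o in obs]);U=np.array([o[1] for o in obs])
r=least_squares(lambda p:(proj(w,tow(p,G))-U).ravel(),[.53,.06,np.radians(73)])
p=r.x
def tog(q):
    d=np.array(q)[:2]-p[:2];c,s=np.cos(p[2]),np.sin(p[2]);return np.array([c*d[0]+s*d[1],-s*d[0]+c*d[1]])
if __name__=='__main__':
    print('pose',p[:2].round(4),np.degrees(p[2]).round(2));print('resid px',r.fun.reshape(-1,2).round(1).tolist())
    g=lambda n,uv,z:print(n,(tog(at(w,uv,z))*1000).round(1))
    g('lineL',B(574,194),.034);g('lineR',B(686,230),.034)
    g('pad back top',B(565,75),.068);g('  ',B(752,130),.068);g('pad front top',B(560,107),.068);g('  ',B(745,165),.068)
    for uv in((655,337),(697,355),(690,380),(647,368)): print(uv);g('mark z.028',B(*uv),.028);g('mark z.008',B(*uv),.008)
    S=lambda u,v:(225+u/4,200+v/4)
    s=load('side0')
    print('socket rim side',(tog(at(s,S(360,75),.048))*1000).round(1),'line side',(tog(at(s,S(330,213),.034))*1000).round(1),'mark side top',(tog(at(s,S(370,278),.028))*1000).round(1))
    for n,uv in(('red',(328,543)),('green',(431,405)),('blue',(505,563)),('white',(688,472))): print(n,at(s,S(*uv),.072).round(4))
    print('socket world',tow(p,(.12,0,.018)).round(4))
E
python3 fit.py; python3 - <<'E'
from h import *
im=cv2.convertScaleAbs(load('wrist1')['frame'][205:285,290:350,::-1],alpha=2.2)
a=cv2.resize(im,None,fx=7,fy=7,interpolation=cv2.INTER_CUBIC)
b=cv2.resize(cv2.convertScaleAbs(load('side1')['frame'][320:380,285:325,::-1],alpha=1.4),None,fx=9,fy=9,interpolation=cv2.INTER_CUBIC)
p=np.zeros((560,a.shape[1]+b.shape[1],3),np.uint8);p[:a.shape[0],:a.shape[1]]=a;p[:b.shape[0],a.shape[1]:]=b;print(a.shape,b.shape);cv2.imwrite('pics/z.png',p)
E
```

```text
pose [0.5224 0.0644] 71.73
resid px [[0.1, -0.3], [0.2, 0.3], [-0.6, 0.8], [0.2, 1.3], [0.0, -1.2]]
lineL [-25.5  17. ]
lineR [-25.5 -23.5]
pad back top [16.  29.6]
   [ 18.  -29.1]
pad front top [ 6.4 28.3]
   [  7.2 -30.7]
(655, 337)
mark z.028 [-68.2 -26.2]
mark z.008 [-75.  -28.4]
(697, 355)
mark z.028 [-70.1 -43. ]
mark z.008 [-77.  -46.1]
(690, 380)
mark z.028 [-80.2 -43.7]
mark z.008 [-87.6 -46.9]
(647, 368)
mark z.028 [-80.6 -27.2]
mark z.008 [-88.1 -29.5]
socket rim side [115.2  -0.6] line side [-26.9  -2.8] mark side top [-81.1 -36.4]
red [ 0.468  -0.2741  0.072 ]
green [ 0.5358 -0.1883  0.072 ]
blue [ 0.5486 -0.3019  0.072 ]
white [ 0.6526 -0.2598  0.072 ]
socket world [[0.56   0.1784 0.018 ]]
(560, 420, 3) (540, 360, 3)
```

View pics/z.png

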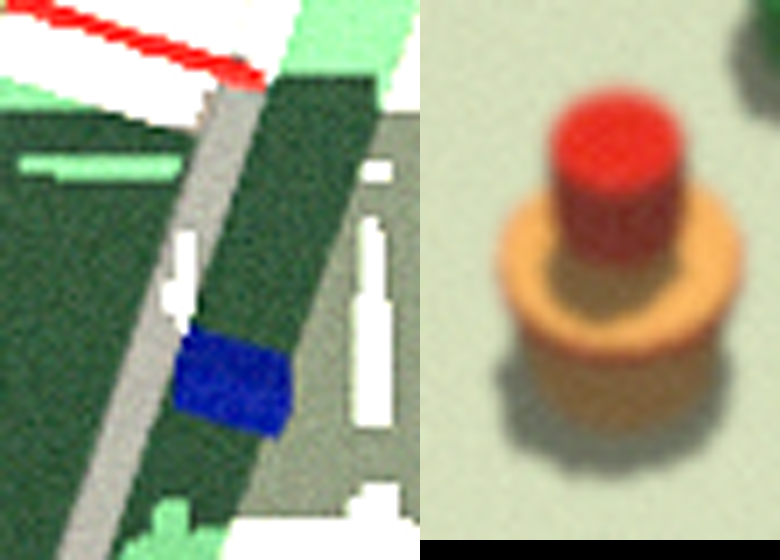

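The mark's top far edge and base near edge give a gauge x between -76 and -80, so about -78. The rider line is at about -25.5. The red hub is at about (0.468,-0.274). First I go down closed behind the paddle, at gauge x = +50 mm.

>>> arm_command --targets '[{"rot": [0,0,18.3],"offset": [1.3,-7.2,0],"gripper": 1},{"rot": [0,0,18.3],"offset": [1.3,-7.2,4],"gripper": 1},{"rot": [0,0,18.3],"offset": [1.3,-7.2,8],"gripper": 1},{"rot": [0,0,18.3],"offset": [1.3,-7.2,10],"gripper": 1},{"rot": [0,0,18.3],"offset": [1.3,-7.2,10],"gripper": 1},{"rot": [0,0,18.3],"offset": [1.3,-7.2,10],"gripper": 1}]'

```text
time_s: 1.5
position: [0.5387, 0.1118, 0.1922]
tcp_rot: [[0.949, -0.314, 0.0], [-0.314, -0.949, -0.0], [0.0, -0.0, -1.0]]
force: [1.3, 1.2, 0.2]
opening: 0.009
```

```bash
python3 - <<'E'
from h import *
from fit import tow,tog,p
c=cap('wrist','wrist2');s=bot.read_state();print(s['position'],tog(s['position'])*1000,s['opening'],s['tcp_rot'][:,1])
cv2.imwrite('pics/wrist2.png',cv2.convertScaleAbs(c['frame'][:,:,::-1],alpha=1.4))
E
```

```text
[0.53917528 0.11179049 0.19310826] [50.24114788 -1.12416499] 0.007005932239298202 [-3.14384645e-01 -9.49295423e-01 -7.04175681e-04]
```

View pics/wrist2.png

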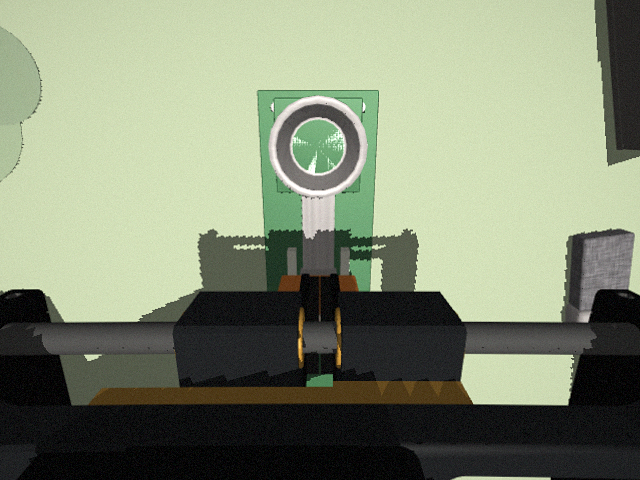

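The picture shows the gauge axis vertical in view, the socket rim centred near (318,146), and the paddle at row ~280, ahead of the fingers. I descend next.

>>> arm_command --targets '[{"rot": [0,0,0],"offset": [0,0,4],"gripper": 1},{"rot": [0,0,0],"offset": [0,0,7],"gripper": 1},{"rot": [0,0,0],"offset": [0,0,9],"gripper": 1},{"rot": [0,0,0],"offset": [0,0,9],"gripper": 1},{"rot": [0,0,0],"offset": [0,0.5,9],"gripper": 1},{"rot": [0,0,0],"offset": [0,1.0,9],"gripper": 1},{"rot": [0,0,0],"offset": [0,1.2,9],"gripper": 1}]'

```text
time_s: 2.25
position: [0.535, 0.1, 0.1039]
tcp_rot: [[0.949, -0.315, 0.003], [-0.315, -0.949, -0.0], [0.003, -0.001, -1.0]]
force: [-0.1, -0.1, 0.4]
opening: 0.003
```

```bash
python3 - <<'E'
from h import *
from fit import tow,tog,p
c=load('wrist2')
print('rim',at(c,(318,146.5),.048).round(4),'floor',at(c,(318.5,146),.018).round(4),'pred',tow(p,(.12,0,.018)))
s=bot.read_state();print(s['position'],tog(s['position'])*1000,s['force'],s['time_s'])
E
```

```text
rim [0.5598 0.1777 0.048 ] floor [0.5598 0.1768 0.018 ] pred [[0.55997263 0.17838652 0.018     ]]
[0.53502259 0.09996008 0.10391063] [37.70527742 -0.88880063] [-0.07668641 -0.06573367  0.41766684] 2.25
```

>>> arm_command --targets '[{"rot": [0,0,0],"offset": [0,0.2,0],"gripper": 1},{"rot": [0,0,0],"offset": [0,0.4,0],"gripper": 1},{"rot": [0,0,0],"offset": [0,0.5,0],"gripper": 1}]'

```text
time_s: 2.55
position: [0.5327, 0.0957, 0.1026]
tcp_rot: [[0.949, -0.314, 0.0], [-0.314, -0.949, -0.0], [0.0, -0.0, -1.0]]
force: [-0.0, -1.2, -0.1]
opening: 0.007
```

>>> arm_command --targets '[{"rot": [0,0,0],"offset": [0,0.1,0],"gripper": 1},{"rot": [0,0,0],"offset": [0,0.2,0],"gripper": 1}]'

```text
time_s: 2.75
position: [0.532, 0.094, 0.1022]
tcp_rot: [[0.949, -0.314, -0.0], [-0.314, -0.949, 0.0], [-0.0, 0.0, -1.0]]
force: [0.0, 0.6, 0.7]
opening: 0.004
```

>>> arm_command --targets '[{"rot": [0,0,0],"offset": [0,0.1,0],"gripper": 1},{"rot": [0,0,0],"offset": [0,0.2,0],"gripper": 1}]'

```text
time_s: 2.95
position: [0.5314, 0.0924, 0.1022]
tcp_rot: [[0.949, -0.315, 0.0], [-0.315, -0.949, 0.001], [-0.0, -0.001, -1.0]]
force: [0.3, 3.6, -1.2]
opening: 0.004
```

>>> arm_command --targets '[{"rot": [0,0,0],"offset": [0,0.1,0],"gripper": 1},{"rot": [0,0,0],"offset": [0,0.2,0],"gripper": 1}]'

```text
time_s: 3.15
position: [0.5308, 0.0906, 0.1022]
tcp_rot: [[0.949, -0.314, 0.0], [-0.314, -0.949, 0.001], [0.0, -0.001, -1.0]]
force: [0.6, 3.1, -0.4]
opening: 0.005
```

Contact is at TCP gauge x ≈ 29.8 mm, so the slide now stands at about 2.3 mm. I draw it slowly to about 68 mm, short of the mark, and look.

>>> arm_command --targets '[{"rot": [0,0,0],"offset": [0,0.4,0],"gripper": 1},{"rot": [0,0,0],"offset": [0,0.8,0],"gripper": 1},{"rot": [0,0,0],"offset": [0,1.2,0],"gripper": 1},{"rot": [0,0,0],"offset": [0,1.6,0],"gripper": 1},{"rot": [0,0,0],"offset": [0,2.0,0],"gripper": 1},{"rot": [0,0,0],"offset": [0,2.4,0],"gripper": 1},{"rot": [0,0,0],"offset": [0,2.8,0],"gripper": 1},{"rot": [0,0,0],"offset": [0,3.2,0],"gripper": 1}]'

```text
time_s: 3.95
position: [0.5207, 0.0598, 0.1022]
tcp_rot: [[0.949, -0.315, 0.0], [-0.315, -0.949, 0.001], [0.0, -0.001, -1.0]]
force: [1.9, 6.8, -2.4]
opening: 0.001
```

>>> arm_command --targets '[{"rot": [0,0,0],"offset": [0,0.4,0],"gripper": 1},{"rot": [0,0,0],"offset": [0,0.8,0],"gripper": 1},{"rot": [0,0,0],"offset": [0,1.2,0],"gripper": 1},{"rot": [0,0,0],"offset": [0,1.6,0],"gripper": 1},{"rot": [0,0,0],"offset": [0,2.0,0],"gripper": 1},{"rot": [0,0,0],"offset": [0,2.4,0],"gripper": 1},{"rot": [0,0,0],"offset": [0,2.8,0],"gripper": 1},{"rot": [0,0,0],"offset": [0,3.0,0],"gripper": 1}]'

```text
time_s: 4.75
position: [0.5113, 0.0315, 0.1022]
tcp_rot: [[0.949, -0.315, 0.0], [-0.315, -0.949, 0.001], [0.0, -0.001, -1.0]]
force: [2.7, 6.6, -2.0]
opening: 0.004
```

```bash
python3 - <<'E'
from h import *
from fit import tow,tog,p
c=cap('side','side2');s=bot.read_state();print(s['position'],29.8-tog(s['position'])*1000,s['force'],s['time_s'])
crop('side2',275,215,80,75,8,'side2c')
E
```

```text
[0.51126438 0.03129192 0.10219116] [64.74932359 29.6507821 ] [ 2.89176482  6.45400943 -2.44444841] 4.8
```

View pics/side2c.png

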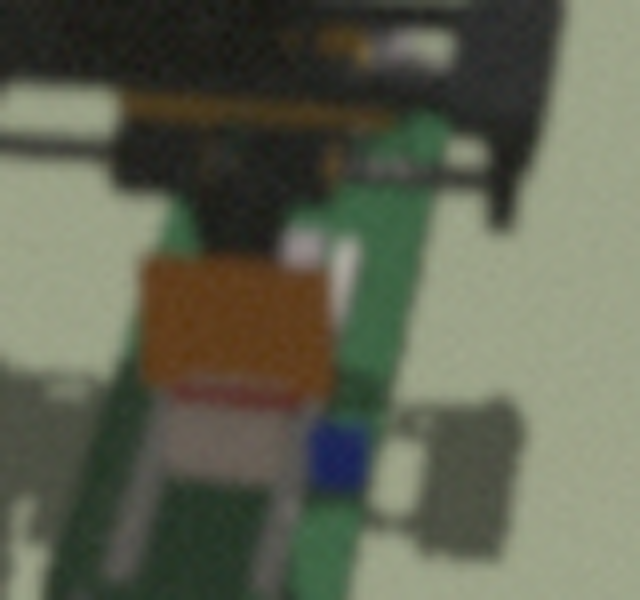

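The side crop shows the paddle against the rider. The line is at (237,397) in the crop and the mark spans rows 424–490 around column 340, so the rider is still short of it.

```bash
python3 - <<'E'
from h import *
from fit import tow,tog,p
s=load('side2');S=lambda u,v:(275+u/8,215+v/8)
q=lambda uv,z:(tog(at(s,uv,z))*1000).round(1)
print('line',q(S(175,391),.034),q(S(298,402),.034))
for r in(422,426,430): print('mark back top',r,q(S(343,r),.028))
for r in(484,488,492,496): print('mark front base',r,q(S(335,r),.008))
# model projection: mark hypothesis vs blueness mask centroid, in side0/side1 and wrist1
def bl(tag):
    f=load(tag)['frame'].astype(float);b=f[:,:,2]-(f[:,:,0]+f[:,:,1])/2
    return b
def cen(tag,u0,u1,v0,v1):
    b=bl(tag)[v0:v1,u0:u1].copy();b[b<25]=0;v,u=np.mgrid[v0:v1,u0:u1];return np.array([(b*u).sum(),(b*v).sum()])/b.sum(),(b>25).sum()
from scipy.spatial import ConvexHull
for tag,box in(('side2',(308,326,262,282)),('side0',(308,326,262,282)),('wrist1',(308,340,245,275)),('wrist0',(220,250,212,240)),('scene0',(300,325,215,235))):
    c=load(tag);uv,n=cen(tag,*box)
    def model(m):
        g=[(m[0]+i*.004,m[1]+j*.009,z) for i in(-1,1) for j in(-1,1) for z in(.008,.028)]
        P=proj(c,tow(p,g)).astype(np.float32);M=cv2.moments(cv2.convexHull(P));return np.array([M['m10']/M['m00'],M['m01']/M['m00']]),M['m00']
    from scipy.optimize import least_squares
    r=least_squares(lambda m:model(m)[0]-uv,[-.078,-.034],diff_step=1e-3,x_scale=.01)
    print(tag,uv.round(2),n,'area model',model(r.x)[1].round(0),'mark',(r.x*1000).round(1))
E
```

```text
line [-73.5  15.9] [-73.8 -22.4]
mark back top 422 [-74.2 -36.4]
mark back top 426 [-76.2 -36.6]
mark back top 430 [-78.1 -36.9]
mark front base 484 [-80.1 -34.5]
mark front base 488 [-82.  -34.8]
mark front base 492 [-83.9 -35.1]
mark front base 496 [-85.8 -35.4]Traceback (most recent call last):
  File "<stdin>", line 22, in <module>
AttributeError: 'float' object has no attribute 'round'
```

Estimates of the remaining distance run from 5 to 9 mm. I ease the slide home, still under contact, and take a closer wrist look.

>>> arm_command --targets '[{"rot": [0,0,0],"offset": [0,-0.4,0],"gripper": 1},{"rot": [0,0,0],"offset": [0,-0.8,0],"gripper": 1},{"rot": [0,0,0],"offset": [0,-1.2,0],"gripper": 1},{"rot": [0,0,0],"offset": [0,-1.6,0],"gripper": 1},{"rot": [0,0,0],"offset": [0,-2.0,0],"gripper": 1},{"rot": [0,0,0],"offset": [0,-2.4,0],"gripper": 1},{"rot": [0,0,0],"offset": [0,-2.8,0],"gripper": 1},{"rot": [0,0,0],"offset": [0,-3.2,0],"gripper": 1}]'

```text
time_s: 5.6
position: [0.5213, 0.0618, 0.1022]
tcp_rot: [[0.949, -0.314, -0.0], [-0.314, -0.949, 0.0], [-0.0, -0.0, -1.0]]
force: [0.8, 3.9, -2.6]
opening: 0.006
```

>>> arm_command --targets '[{"rot": [0,0,0],"offset": [0,-0.4,0],"gripper": 1},{"rot": [0,0,0],"offset": [0,-0.8,0],"gripper": 1},{"rot": [0,0,0],"offset": [0,-1.2,0],"gripper": 1},{"rot": [0,0,0],"offset": [0,-1.6,0],"gripper": 1},{"rot": [0,0,0],"offset": [0,-2.0,0],"gripper": 1},{"rot": [0,0,0],"offset": [0,-2.4,0],"gripper": 1},{"rot": [0,0,0],"offset": [0,-2.7,0],"gripper": 1},{"rot": [0,0,0],"offset": [0,-2.9,0],"gripper": 1}]'

```text
time_s: 6.4
position: [0.5305, 0.0895, 0.1022]
tcp_rot: [[0.95, -0.314, -0.0], [-0.314, -0.95, -0.0], [-0.0, 0.0, -1.0]]
force: [2.1, 2.2, -2.1]
opening: 0.001
```

>>> arm_command --targets '[{"rot": [0,0,0],"offset": [0,-0.2,0],"gripper": 1},{"rot": [0,0,0],"offset": [0,-0.4,0],"gripper": 1},{"rot": [0,0,0],"offset": [0,-0.6,0],"gripper": 1},{"rot": [0,0,0],"offset": [0,-1.0,0],"gripper": 1},{"rot": [0,0,0],"offset": [0,-1.5,0],"gripper": 1},{"rot": [0,0,0],"offset": [0,-2.0,0],"gripper": 1}]'

```text
time_s: 7.0
position: [0.5369, 0.1084, 0.1024]
tcp_rot: [[0.949, -0.314, 0.0], [-0.314, -0.949, -0.0], [0.0, 0.0, -1.0]]
force: [0.0, 0.2, -1.0]
opening: 0.007
```

>>> arm_command --targets '[{"rot": [0,0,0],"offset": [0,0,-4],"gripper": 1},{"rot": [0,0,0],"offset": [0,0,-8],"gripper": 1},{"rot": [0,0,0],"offset": [0,0,-11],"gripper": 1},{"rot": [0,0,0],"offset": [0,5,-11],"gripper": 1},{"rot": [0,0,0],"offset": [0,10,-11],"gripper": 1},{"rot": [0,0,0],"offset": [0,15,-11],"gripper": 1},{"rot": [0,0,0],"offset": [0,19,-11],"gripper": 1},{"rot": [0,0,0],"offset": [0,19,-11],"gripper": 1}]'

```text
time_s: 7.8
position: [0.4763, -0.0759, 0.2125]
tcp_rot: [[0.948, -0.319, 0.0], [-0.319, -0.948, -0.001], [0.001, 0.001, -1.0]]
force: [0.9, 0.4, 0.1]
opening: 0.002
```

>>> arm_command --targets '[{"rot": [0,0,0],"offset": [0,0,0],"gripper": 1},{"rot": [0,0,0],"offset": [0,0,0],"gripper": 1},{"rot": [0,0,0],"offset": [0,0,0],"gripper": 1}]'

```text
time_s: 8.1
position: [0.4773, -0.0709, 0.2122]
tcp_rot: [[0.95, -0.312, -0.0], [-0.312, -0.95, 0.0], [-0.0, -0.0, -1.0]]
force: [0.0, -0.0, -0.1]
opening: 0.002
```

```bash
python3 - <<'E'
from h import *
from fit import tow,tog,p
c=cap('wrist','wrist3');s=bot.read_state();print(s['position'],tog(s['position'])*1000,s['time_s'])
uv=proj(c,tow(p,[(.0,0,.03),(-.07,0,.034),(-.078,-.034,.028),(.02,0,.068)]));print(uv)
u,v=uv[1:3].mean(0).astype(int)
im=c['frame'][max(0,v-75):v+75,u-100:u+100,::-1];print(u-100,max(0,v-75))
cv2.imwrite('pics/w3c.png',cv2.resize(cv2.convertScaleAbs(im,alpha=1.4),None,fx=4,fy=4,interpolation=cv2.INTER_CUBIC))
E
```

```text
[ 0.47732684 -0.0708471   0.21219985] [-142.57873864    0.36268874] 8.15
[[319.87538284  35.37400908]
 [319.71302058 139.81108417]
 [363.63134585 150.38904754]
 [320.06561987 -21.41943991]]
241 70
```

View pics/w3c.png

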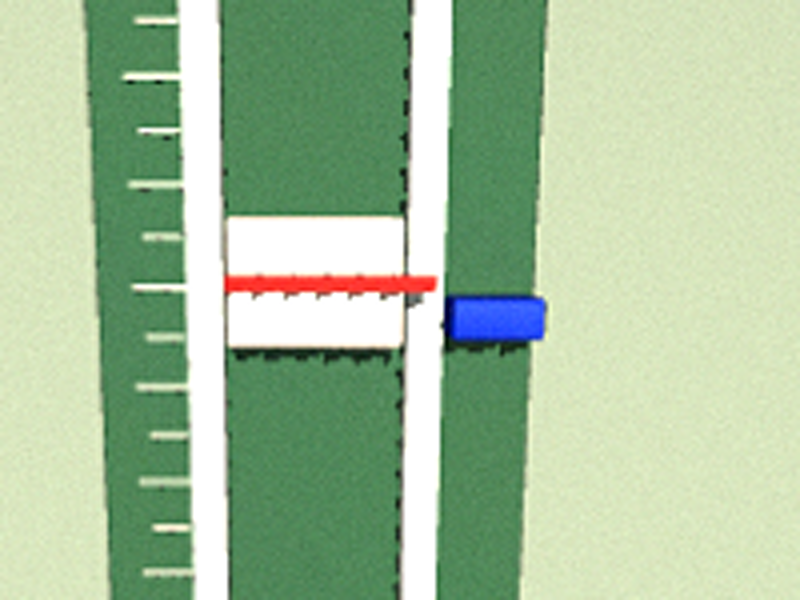

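This is a clear view from nearly overhead: the line is at row 284 and the mark covers rows 296–341, centred at about 320.

```bash
python3 - <<'E'
from h import *
from fit import tow,tog,p
c=load('wrist3');S=lambda u,v:(241+u/4,70+v/4)
q=lambda u,v,z:(tog(at(c,S(u,v),z))*1000).round(2)
print('line',q(315,284,.034),'rider back/front',q(315,216,.034),q(315,348,.034))
print('mark top front edge',q(496,341,.028),'back edge if top',q(496,296,.028),'if base',q(496,296,.008))
E
```

```text
line [-7.086e+01 -3.000e-02] rider back/front [-5.875e+01 -1.000e-02] [-8.258e+01 -5.000e-02]
mark top front edge [-81.66 -35.21] back edge if top [-73.23 -34.86] if base [-73.96 -37.41]
```

The rider line is 6.9 mm short of the mark centre (-70.9 against -77.8). I repeat the pull with the same commands, 7 mm further.

>>> arm_command --targets '[{"rot": [0,0,0],"offset": [0,-5,0],"gripper": 1},{"rot": [0,0,0],"offset": [0,-10,0],"gripper": 1},{"rot": [0,0,0],"offset": [0,-15,0],"gripper": 1},{"rot": [0,0,0],"offset": [0,-19,0],"gripper": 1},{"rot": [0,0,0],"offset": [0,-19,0],"gripper": 1},{"rot": [0,0,0],"offset": [0,-19,4],"gripper": 1},{"rot": [0,0,0],"offset": [0,-19,8],"gripper": 1},{"rot": [0,0,0],"offset": [0,-19,11],"gripper": 1}]'

```text
time_s: 8.95
position: [0.5356, 0.1087, 0.1005]
tcp_rot: [[0.95, -0.312, -0.002], [-0.312, -0.95, -0.0], [-0.002, 0.001, -1.0]]
force: [0.1, -0.1, -0.4]
opening: 0.007
```

>>> arm_command --targets '[{"rot": [0,0,0],"offset": [0,0,0],"gripper": 1},{"rot": [0,0,0],"offset": [0,0.6,0],"gripper": 1},{"rot": [0,0,0],"offset": [0,1.2,0],"gripper": 1},{"rot": [0,0,0],"offset": [0,1.5,0],"gripper": 1},{"rot": [0,0,0],"offset": [0,1.8,0],"gripper": 1},{"rot": [0,0,0],"offset": [0,2.1,0],"gripper": 1},{"rot": [0,0,0],"offset": [0,2.4,0],"gripper": 1}]'

```text
time_s: 9.65
position: [0.5302, 0.0855, 0.1033]
tcp_rot: [[0.949, -0.314, 0.003], [-0.314, -0.949, 0.0], [0.003, -0.001, -1.0]]
force: [1.5, 3.5, 2.6]
opening: 0.002
```

>>> arm_command --targets '[{"rot": [0,0,0],"offset": [0,0.4,0],"gripper": 1},{"rot": [0,0,0],"offset": [0,0.8,0],"gripper": 1},{"rot": [0,0,0],"offset": [0,1.2,0],"gripper": 1},{"rot": [0,0,0],"offset": [0,1.6,0],"gripper": 1},{"rot": [0,0,0],"offset": [0,2.0,0],"gripper": 1},{"rot": [0,0,0],"offset": [0,2.4,0],"gripper": 1},{"rot": [0,0,0],"offset": [0,2.8,0],"gripper": 1},{"rot": [0,0,0],"offset": [0,3.2,0],"gripper": 1}]'

```text
time_s: 10.45
position: [0.5198, 0.0548, 0.1024]
tcp_rot: [[0.949, -0.314, 0.002], [-0.314, -0.949, 0.0], [0.002, -0.001, -1.0]]
force: [3.3, 5.0, 2.9]
opening: 0.005
```

>>> arm_command --targets '[{"rot": [0,0,0],"offset": [0,0.4,0],"gripper": 1},{"rot": [0,0,0],"offset": [0,0.8,0],"gripper": 1},{"rot": [0,0,0],"offset": [0,1.2,0],"gripper": 1},{"rot": [0,0,0],"offset": [0,1.6,0],"gripper": 1},{"rot": [0,0,0],"offset": [0,2.0,0],"gripper": 1},{"rot": [0,0,0],"offset": [0,2.4,0],"gripper": 1}]'

```text
time_s: 11.05
position: [0.5124, 0.0323, 0.1024]
tcp_rot: [[0.949, -0.315, 0.002], [-0.315, -0.949, 0.0], [0.002, -0.001, -1.0]]
force: [3.7, 6.3, 2.9]
opening: 0.005
```

>>> arm_command --targets '[{"rot": [0,0,0],"offset": [0,0.3,0],"gripper": 1},{"rot": [0,0,0],"offset": [0,0.6,0],"gripper": 1},{"rot": [0,0,0],"offset": [0,0.8,0],"gripper": 1}]'

```text
time_s: 11.35
position: [0.5099, 0.0249, 0.1024]
tcp_rot: [[0.949, -0.315, 0.002], [-0.315, -0.949, 0.001], [0.002, -0.001, -1.0]]
force: [4.0, 7.1, 3.6]
opening: 0.008
```

```bash
python3 - <<'E'
from h import *
from fit import tow,tog,p
s=bot.read_state();print(tog(s['position'])*1000,s['time_s'])
E
```

```text
[-41.48388345  -0.57507944] 11.35
```

The pull ended 6.7 mm beyond the earlier one, as planned. Now I ease it home.

>>> arm_command --targets '[{"rot": [0,0,0],"offset": [0,-0.4,0],"gripper": 1},{"rot": [0,0,0],"offset": [0,-0.8,0],"gripper": 1},{"rot": [0,0,0],"offset": [0,-1.2,0],"gripper": 1},{"rot": [0,0,0],"offset": [0,-1.6,0],"gripper": 1},{"rot": [0,0,0],"offset": [0,-2.0,0],"gripper": 1},{"rot": [0,0,0],"offset": [0,-2.4,0],"gripper": 1},{"rot": [0,0,0],"offset": [0,-2.8,0],"gripper": 1},{"rot": [0,0,0],"offset": [0,-3.2,0],"gripper": 1}]'

```text
time_s: 12.15
position: [0.5199, 0.0551, 0.1024]
tcp_rot: [[0.949, -0.314, 0.002], [-0.314, -0.949, 0.0], [0.002, -0.001, -1.0]]
force: [4.3, 4.2, 3.1]
opening: 0.005
```

>>> arm_command --targets '[{"rot": [0,0,0],"offset": [0,-0.4,0],"gripper": 1},{"rot": [0,0,0],"offset": [0,-0.8,0],"gripper": 1},{"rot": [0,0,0],"offset": [0,-1.2,0],"gripper": 1},{"rot": [0,0,0],"offset": [0,-1.6,0],"gripper": 1},{"rot": [0,0,0],"offset": [0,-2.0,0],"gripper": 1},{"rot": [0,0,0],"offset": [0,-2.4,0],"gripper": 1},{"rot": [0,0,0],"offset": [0,-2.8,0],"gripper": 1},{"rot": [0,0,0],"offset": [0,-3.2,0],"gripper": 1}]'

```text
time_s: 12.95
position: [0.5288, 0.0857, 0.102]
tcp_rot: [[0.949, -0.314, -0.001], [-0.314, -0.949, -0.0], [-0.001, 0.0, -1.0]]
force: [2.5, 2.5, 0.1]
opening: 0.007
```

>>> arm_command --targets '[{"rot": [0,0,0],"offset": [0,-0.2,0],"gripper": 1},{"rot": [0,0,0],"offset": [0,-0.4,0],"gripper": 1},{"rot": [0,0,0],"offset": [0,-0.6,0],"gripper": 1},{"rot": [0,0,0],"offset": [0,-0.8,0],"gripper": 1},{"rot": [0,0,0],"offset": [0,-1.0,0],"gripper": 1},{"rot": [0,0,0],"offset": [0,-1.5,0],"gripper": 1},{"rot": [0,0,0],"offset": [0,-2.0,0],"gripper": 1},{"rot": [0,0,0],"offset": [0,-2.4,0],"gripper": 1}]'

```text
time_s: 13.75
position: [0.5365, 0.1086, 0.1022]
tcp_rot: [[0.949, -0.314, -0.001], [-0.314, -0.949, -0.0], [-0.001, 0.0, -1.0]]
force: [0.6, -0.9, 0.3]
opening: 0.008
```

>>> arm_command --targets '[{"rot": [0,0,0],"offset": [0,0,-4],"gripper": 1},{"rot": [0,0,0],"offset": [0,0,-8],"gripper": 1},{"rot": [0,0,0],"offset": [0,0,-11],"gripper": 1},{"rot": [0,0,0],"offset": [0,5,-11],"gripper": 1},{"rot": [0,0,0],"offset": [0,10,-11],"gripper": 1},{"rot": [0,0,0],"offset": [0,15,-11],"gripper": 1},{"rot": [0,0,0],"offset": [0,19,-11],"gripper": 1},{"rot": [0,0,0],"offset": [0,19,-11],"gripper": 1}]'

```text
time_s: 14.55
position: [0.4761, -0.0759, 0.2124]
tcp_rot: [[0.948, -0.319, -0.001], [-0.319, -0.948, -0.001], [-0.0, 0.001, -1.0]]
force: [0.4, 0.1, -0.3]
opening: 0.002
```

>>> arm_command --targets '[{"rot": [0,0,0],"offset": [0,0,0],"gripper": 0},{"rot": [0,0,0],"offset": [0,0,0],"gripper": 0},{"rot": [0,0,0],"offset": [0,0,0],"gripper": 0}]'

```text
time_s: 14.85
position: [0.4773, -0.0709, 0.2122]
tcp_rot: [[0.95, -0.312, -0.0], [-0.312, -0.95, 0.0], [-0.0, -0.0, -1.0]]
force: [0.7, 0.4, -0.6]
opening: 0.195
```

```bash
python3 - <<'E'
from h import *
from fit import tow,tog,p
c=cap('wrist','wrist4');s=bot.read_state();print(s['position'],tog(s['position'])*1000,s['time_s'])
f=c['frame'].astype(float)
red=(f[:,:,0]-(f[:,:,1]+f[:,:,2])/2);blu=f[:,:,2]-(f[:,:,0]+f[:,:,1])/2
a=proj(c,tow(p,[(-.078,0,.034)]))[0].astype(int);b=proj(c,tow(p,[(-.078,-.034,.028)]))[0].astype(int)
def prof(ch,u0,u1,v0,v1):
    r=ch[v0:v1,u0:u1].mean(1).clip(0);return r.round(0).astype(int)
v0=a[1]-20;v1=a[1]+20
print(v0,'red',prof(red,a[0]-12,a[0]+12,v0,v1).tolist());print('blue',prof(blu,b[0]-6,b[0]+6,v0,v1).tolist())
rows=np.arange(v0,v1)
r=prof(red,a[0]-12,a[0]+12,v0,v1)*1.;r[r<40]=0;lv=(r*rows).sum()/r.sum()
print('line x',tog(at(c,(a[0],lv),.034))*1000)
m=np.nonzero(prof(blu,b[0]-6,b[0]+6,v0,v1)>60)[0]+v0
print('mark rows',m[0]-.5,m[-1]+.5,'front top',tog(at(c,(b[0],m[-1]+.5),.028))*1000,'back',tog(at(c,(b[0],m[0]-.5),.008))*1000)
E
```

```text
[ 0.47729907 -0.07084485  0.21220978] [-142.58529992    0.38976773] 14.9
130 red [0, 0, 0, 15, 24, 15, 15, 15, 16, 17, 17, 17, 17, 18, 18, 17, 14, 43, 122, 161, 159, 144, 48, 16, 20, 20, 20, 20, 21, 20, 21, 21, 21, 22, 26, 18, 0, 0, 0, 0]
blue [0, 0, 0, 0, 0, 0, 0, 0, 0, 0, 0, 0, 0, 10, 84, 143, 152, 150, 150, 150, 150, 150, 150, 156, 115, 27, 0, 0, 0, 0, 0, 0, 0, 0, 0, 0, 0, 0, 0, 0]
line x [-77.09933194   0.60845701]
mark rows 143.5 154.5 front top [-81.09927455 -33.54777733] back [-73.56977154 -35.6568922 ]
```

The measured line is at -77.1 and the mark centre between -77.1 and -77.6, so the rider is at the mark and the slide is home. Next I look at the hub from overhead.

>>> arm_command --targets '[{"rot": [0,0,0],"offset": [1,5,0],"gripper": 0},{"rot": [0,0,0],"offset": [2,10,0],"gripper": 0},{"rot": [0,0,0],"offset": [3,15,0],"gripper": 0},{"rot": [0,0,0],"offset": [4,19.5,0],"gripper": 0},{"rot": [0,0,0],"offset": [5,24,0],"gripper": 0},{"rot": [0,0,0],"offset": [5.4,27.4,0],"gripper": 0},{"rot": [0,0,0],"offset": [5.4,27.4,0],"gripper": 0},{"rot": [0,0,0],"offset": [5.4,27.4,0],"gripper": 0}]'

```text
time_s: 15.7
position: [0.4424, -0.3488, 0.2118]
tcp_rot: [[0.949, -0.314, -0.001], [-0.314, -0.949, 0.001], [-0.001, -0.001, -1.0]]
force: [0.4, 0.2, 0.3]
opening: 0.953
```

>>> arm_command --targets '[{"rot": [0,0,0],"offset": [0,0,0],"gripper": 0},{"rot": [0,0,0],"offset": [0,0,0],"gripper": 0}]'

```text
time_s: 15.9
position: [0.4427, -0.3473, 0.2121]
tcp_rot: [[0.95, -0.312, -0.001], [-0.312, -0.95, 0.001], [-0.001, -0.001, -1.0]]
force: [0.2, 0.1, 0.2]
opening: 0.995
```

```bash
python3 - <<'E'
from h import *
c=cap('wrist','wrist5');s=bot.read_state();print(s['position'],s['tcp_rot'].round(3).tolist(),s['opening'],s['time_s'])
f=c['frame'].astype(float);m=((f[:,:,0]-np.maximum(f[:,:,1],f[:,:,2]))>90)&(f[:,:,1]<70)
n,l,st,ce=cv2.connectedComponentsWithStats(m.astype(np.uint8))
for i in range(1,n):
    if st[i,4]>50: print(st[i],ce[i].round(1),at(c,ce[i],.072).round(4))
for nm,q in(('red',(.468,-.272,.072)),('blue',(.5486,-.3,.072))): print(nm,proj(c,q))
E
```

```text
[ 0.44269619 -0.34750926  0.21224832] [[0.95, -0.312, -0.0], [-0.312, -0.95, 0.001], [-0.001, -0.001, -1.0]] 0.9947556957390858 15.95
[ 298  106   45   48 1654] [320.2 129.7] [ 0.4681 -0.2716  0.072 ]
red [[320.26900135 130.42110268]]
blue [[453.72413596 132.49435504]]
```

View pics/wrist5.png

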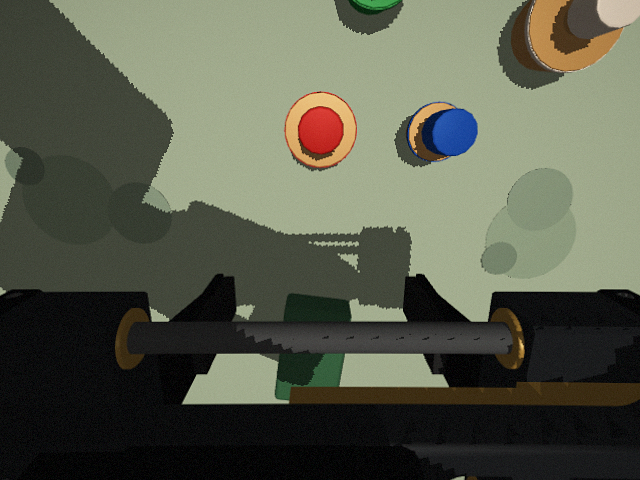

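The picture shows the red knob at (320,130), its ring concentric, and blue at (450,132) with the jaw axis now pointing toward it. I turn 62° so the jaws clear blue and green, and centre over (0.468,-0.2715).

>>> arm_command --targets '[{"rot": [0,0,62],"offset": [0,-4,0],"gripper": 0},{"rot": [0,0,62],"offset": [0,-8,0],"gripper": 0},{"rot": [0,0,62],"offset": [0,-8,0],"gripper": 0},{"rot": [0,0,62],"offset": [0,-8,0],"gripper": 0},{"rot": [0,0,62],"offset": [0,-8,0],"gripper": 0},{"rot": [0,0,62],"offset": [0,-8,0],"gripper": 0},{"rot": [0,0,62],"offset": [0,-8,0],"gripper": 0},{"rot": [0,0,62],"offset": [0,-8,0],"gripper": 0}]'

```text
time_s: 16.75
position: [0.4676, -0.2721, 0.2124]
tcp_rot: [[0.167, -0.986, -0.0], [-0.986, -0.167, 0.0], [-0.0, -0.0, -1.0]]
force: [-0.1, -0.0, -0.0]
opening: 1.001
```

>>> arm_command --targets '[{"rot": [0,0,0],"offset": [0,0,2],"gripper": 0},{"rot": [0,0,0],"offset": [0,0,4],"gripper": 0},{"rot": [0,0,0],"offset": [0,0,4],"gripper": 0}]'

```text
time_s: 17.05
position: [0.4664, -0.2713, 0.1704]
tcp_rot: [[0.17, -0.985, -0.004], [-0.985, -0.17, 0.004], [-0.004, 0.003, -1.0]]
force: [-0.2, 0.6, -0.5]
opening: 1.001
```

```bash
python3 - <<'E'
from h import *
s=bot.read_state();R=s['tcp_rot'];print(s['position'],R[:,0].round(3),s['joint_positions'].round(1),'tool delta cm',(R.T@(np.array([.4681,-.2715,.110])-s['position'])*100).round(2))
E
```

```text
[ 0.46636873 -0.27126918  0.17041246] [ 0.17  -0.985 -0.004] [-42.1  34.  100.3   0.   46.   38.2] tool delta cm [ 0.08 -0.19  6.04]
```

>>> arm_command --targets '[{"rot": [0,0,0],"offset": [0,0,2],"gripper": 0},{"rot": [0,0,0],"offset": [0,0,4],"gripper": 0},{"rot": [0,0,0],"offset": [0,0,5.5],"gripper": 0},{"rot": [0,0,0],"offset": [0,0,6.1],"gripper": 0},{"rot": [0,0,0],"offset": [0,0,6.1],"gripper": 0},{"rot": [0,0,0],"offset": [0,0,6.1],"gripper": 0}]'

```text
time_s: 17.65
position: [0.4679, -0.2734, 0.1121]
tcp_rot: [[0.169, -0.986, 0.001], [-0.986, -0.169, -0.001], [0.001, -0.001, -1.0]]
force: [0.8, 0.0, 0.7]
opening: 0.996
```

>>> arm_command --targets '[{"rot": [0,0,0],"offset": [0,0,0],"gripper": 1},{"rot": [0,0,0],"offset": [0,0,0],"gripper": 1},{"rot": [0,0,0],"offset": [0,0,0],"gripper": 1},{"rot": [0,0,0],"offset": [0,0,0],"gripper": 1},{"rot": [0,0,0],"offset": [0,0,0],"gripper": 1},{"rot": [0,0,0],"offset": [0,0,0],"gripper": 1},{"rot": [0,0,0],"offset": [0,0,0],"gripper": 1},{"rot": [0,0,0],"offset": [0,0,0],"gripper": 1}]'

```text
time_s: 18.45
position: [0.4673, -0.2732, 0.1112]
tcp_rot: [[0.168, -0.986, -0.0], [-0.986, -0.168, 0.0], [-0.0, 0.0, -1.0]]
force: [0.5, 1.7, 1.2]
opening: 0.354
```

>>> arm_command --targets '[{"rot": [0,0,0],"offset": [0,0,-0.5],"gripper": 1},{"rot": [0,0,0],"offset": [0,0,-3],"gripper": 1},{"rot": [0,0,0],"offset": [0,0,-6],"gripper": 1},{"rot": [0,0,0],"offset": [0,0,-9],"gripper": 1},{"rot": [0,0,0],"offset": [0,0,-10],"gripper": 1},{"rot": [0,0,0],"offset": [0,0,-10],"gripper": 1},{"rot": [0,0,0],"offset": [0,0,-10],"gripper": 1}]'

```text
time_s: 19.15
position: [0.4669, -0.2728, 0.2104]
tcp_rot: [[0.169, -0.986, -0.001], [-0.986, -0.169, 0.001], [-0.001, 0.001, -1.0]]
force: [0.4, 0.2, -0.9]
opening: 0.333
```

```bash
python3 - <<'E'
from h import *
from fit import p,tow
s=bot.read_state();R=s['tcp_rot'];print(s['position'],s['opening'],s['time_s'],s['force'])
for t in [(.5598,.1774)]: print('tool delta cm',(R.T@(np.array([*t,s['position'][2]])-s['position'])*100).round(2))
cap('wrist','wrist6');cap('side','side6')
E
```

```text
[ 0.46687405 -0.27283462  0.21044872] 0.3327848584363217 19.15 [ 0.4011081   0.17498289 -0.90700809]
tool delta cm [-4.281e+01 -1.675e+01  4.000e-02]
```

The knob is gripped (29 mm opening, lifted). I carry it over the socket at a bottom height of about 0.1 m, which clears everything on the way.

>>> arm_command --targets '[{"rot": [0,0,0],"offset": [-1.8,-0.7,0],"gripper": 1},{"rot": [0,0,0],"offset": [-5,-2,0],"gripper": 1},{"rot": [0,0,0],"offset": [-8.5,-3.3,0],"gripper": 1},{"rot": [0,0,0],"offset": [-12,-4.7,0],"gripper": 1},{"rot": [0,0,0],"offset": [-15.5,-6,0],"gripper": 1},{"rot": [0,0,0],"offset": [-19,-7.4,0],"gripper": 1},{"rot": [0,0,0],"offset": [-22.5,-8.7,0],"gripper": 1},{"rot": [0,0,0],"offset": [-26,-10.1,0],"gripper": 1}]'

```text
time_s: 20.05
position: [0.5225, 0.0016, 0.2097]
tcp_rot: [[0.168, -0.986, -0.003], [-0.986, -0.168, 0.001], [-0.001, 0.003, -1.0]]
force: [0.5, -0.5, -1.4]
opening: 0.337
```

>>> arm_command --targets '[{"rot": [0,0,0],"offset": [-3.5,-1.3,0],"gripper": 1},{"rot": [0,0,0],"offset": [-7,-2.7,0],"gripper": 1},{"rot": [0,0,0],"offset": [-10.5,-4.1,0],"gripper": 1},{"rot": [0,0,0],"offset": [-14,-5.4,0],"gripper": 1},{"rot": [0,0,0],"offset": [-16,-6.2,0],"gripper": 1},{"rot": [0,0,0],"offset": [-16.8,-6.5,0],"gripper": 1},{"rot": [0,0,0],"offset": [-16.8,-6.5,0],"gripper": 1},{"rot": [0,0,0],"offset": [-16.8,-6.5,0],"gripper": 1}]'

```text
time_s: 20.85
position: [0.5583, 0.1756, 0.2104]
tcp_rot: [[0.168, -0.986, -0.002], [-0.986, -0.168, -0.001], [0.0, 0.002, -1.0]]
force: [0.3, -0.3, -0.8]
opening: 0.334
```

>>> arm_command --targets '[{"rot": [0,0,0],"offset": [0,0,0],"gripper": 1},{"rot": [0,0,0],"offset": [0,0,0],"gripper": 1}]'

```text
time_s: 21.05
position: [0.5589, 0.1753, 0.2112]
tcp_rot: [[0.167, -0.986, -0.0], [-0.986, -0.167, -0.0], [0.0, 0.0, -1.0]]
force: [0.4, 0.2, -0.9]
opening: 0.332
```

```bash
python3 - <<'E'
from h import *
s=bot.read_state();R=s['tcp_rot'];print(s['position'],R[:,0],s['opening'],s['time_s'],s['force'])
print('tool delta cm',(R.T@(np.array([.5598,.1775,s['position'][2]])-s['position'])*100).round(2))
a=cap('wrist','wrist7')['frame'];b=cap('side','side7')['frame'];c=cap('scene','scene7')['frame']
k=cv2.resize(b[180:260,260:370],(440,320),interpolation=cv2.INTER_CUBIC)
k2=cv2.resize(c[190:300,290:390],(300,330),interpolation=cv2.INTER_CUBIC)
w=cv2.resize(a,(360,270))
P=np.zeros((600,800,3),np.uint8);P[:320,:440]=k;P[:330,440:740]=k2;P[330:600,:360]=w
cv2.imwrite('pics/m7.png',P[:,:,::-1])
E
```

```text
[0.55887567 0.17530669 0.21120959] [ 1.66772171e-01 -9.85995448e-01  1.39590775e-04] 0.33219422271475246 21.05 [ 0.4427431   0.24263924 -0.90809104]
tool delta cm [-0.2  -0.13 -0.  ]
```

>>> arm_command --targets '[{"rot": [0,0,0],"offset": [-0.2,0,1.5],"gripper": 1},{"rot": [0,0,0],"offset": [-0.2,0,3],"gripper": 1},{"rot": [0,0,0],"offset": [-0.2,0,4.5],"gripper": 1},{"rot": [0,0,0],"offset": [-0.2,0,5],"gripper": 1},{"rot": [0,0,0],"offset": [-0.2,0,5.5],"gripper": 1},{"rot": [0,0,0],"offset": [-0.2,0,6],"gripper": 1},{"rot": [0,0,0],"offset": [-0.2,0,6.2],"gripper": 1}]'

```text
time_s: 21.9
position: [0.5587, 0.1785, 0.1492]
tcp_rot: [[0.168, -0.986, 0.0], [-0.986, -0.168, 0.0], [0.0, -0.0, -1.0]]
force: [-0.4, 0.2, -0.8]
opening: 0.335
```

>>> arm_command --targets '[{"rot": [0,0,0],"offset": [0,0,0.3],"gripper": 1},{"rot": [0,0,0],"offset": [0,0,0.6],"gripper": 1},{"rot": [0,0,0],"offset": [0,0,0.9],"gripper": 1},{"rot": [0,0,0],"offset": [0,0,0.9],"gripper": 1}]'

```text
time_s: 22.3
position: [0.5584, 0.1785, 0.1399]
tcp_rot: [[0.169, -0.986, -0.001], [-0.986, -0.169, -0.0], [0.0, 0.001, -1.0]]
force: [-0.6, 0.0, -0.6]
opening: 0.333
```

```bash
python3 - <<'E'
from h import *
s=bot.read_state();print(s['position'],s['tcp_rot'][:,2],s['force'],s['moment'],s['time_s'])
E
```

```text
[0.55840366 0.17845326 0.13993409] [-5.74411730e-04 -1.55580079e-04 -9.99999823e-01] [-0.62123788  0.02303916 -0.5605819 ] [-0.0225487   0.11218111  0.02204145] 22.3
```

>>> arm_command --targets '[{"rot": [0,0,0],"offset": [0.1,0,0.2],"gripper": 1},{"rot": [0,0,0],"offset": [0.1,0,0.4],"gripper": 1},{"rot": [0,0,0],"offset": [0.1,0,0.6],"gripper": 1},{"rot": [0,0,0],"offset": [0.1,0,0.7],"gripper": 1}]'

```text
time_s: 22.7
position: [0.5587, 0.1772, 0.1331]
tcp_rot: [[0.169, -0.986, -0.0], [-0.986, -0.169, -0.001], [0.001, 0.0, -1.0]]
force: [0.3, -0.8, 0.5]
opening: 0.331
```

>>> arm_command --targets '[{"rot": [0,0,0],"offset": [0,0,0.1],"gripper": 1},{"rot": [0,0,0],"offset": [0,0,0.2],"gripper": 1}]'

```text
time_s: 22.9
position: [0.5587, 0.1771, 0.1314]
tcp_rot: [[0.169, -0.986, -0.0], [-0.986, -0.169, -0.001], [0.001, 0.0, -1.0]]
force: [-1.2, -2.5, 2.6]
opening: 0.336
```

>>> arm_command --targets '[{"rot": [0,0,0],"offset": [0,0,0.1],"gripper": 1},{"rot": [0,0,0],"offset": [0,0,0.1],"gripper": 1}]'

```text
time_s: 23.1
position: [0.5587, 0.177, 0.1304]
tcp_rot: [[0.169, -0.986, -0.0], [-0.986, -0.169, -0.001], [0.001, 0.0, -1.0]]
force: [-0.2, -3.7, 3.1]
opening: 0.335
```

There is a light wall touch: -3.7 N in y pushes the tool toward -y. I yield 1 mm that way and continue.

>>> arm_command --targets '[{"rot": [0,0,0],"offset": [0.1,0,0],"gripper": 1},{"rot": [0,0,0],"offset": [0.1,0,0],"gripper": 1}]'

```text
time_s: 23.3
position: [0.5588, 0.1766, 0.1301]
tcp_rot: [[0.168, -0.986, -0.0], [-0.986, -0.168, 0.0], [-0.0, 0.0, -1.0]]
force: [-1.5, -2.7, 1.9]
opening: 0.341
```

>>> arm_command --targets '[{"rot": [0,0,0],"offset": [0,0,0.1],"gripper": 1},{"rot": [0,0,0],"offset": [0,0,0.1],"gripper": 1}]'

```text
time_s: 23.5
position: [0.5588, 0.1766, 0.1292]
tcp_rot: [[0.169, -0.986, -0.0], [-0.986, -0.169, -0.0], [0.0, 0.0, -1.0]]
force: [-1.8, -2.2, 2.5]
opening: 0.333
```

>>> arm_command --targets '[{"rot": [0,0,0],"offset": [0.1,0.05,0],"gripper": 1},{"rot": [0,0,0],"offset": [0.1,0.05,0.1],"gripper": 1},{"rot": [0,0,0],"offset": [0.1,0.05,0.1],"gripper": 1}]'

```text
time_s: 23.8
position: [0.5588, 0.1762, 0.1291]
tcp_rot: [[0.168, -0.986, 0.001], [-0.986, -0.168, 0.001], [-0.001, -0.001, -1.0]]
force: [-2.2, -0.4, 7.5]
opening: 0.336
```

>>> arm_command --targets '[{"rot": [0,0,0],"offset": [0,0,0.1],"gripper": 1},{"rot": [0,0,0],"offset": [0,0,0.1],"gripper": 1}]'

```text
time_s: 24.0
position: [0.5588, 0.1763, 0.129]
tcp_rot: [[0.168, -0.986, 0.001], [-0.986, -0.168, 0.001], [-0.001, -0.002, -1.0]]
force: [-2.7, -0.4, 12.4]
opening: 0.335
```

z has stopped at 0.129, the expected floor height, and only the vertical force rises: the hub is on the floor. I relieve the force, release and lift.

>>> arm_command --targets '[{"rot": [0,0,0],"offset": [0,0,-0.15],"gripper": 1},{"rot": [0,0,0],"offset": [0,0,-0.15],"gripper": 0.6},{"rot": [0,0,0],"offset": [0,0,-0.15],"gripper": 0.4},{"rot": [0,0,0],"offset": [0,0,-0.15],"gripper": 0.2},{"rot": [0,0,0],"offset": [0,0,-0.15],"gripper": 0},{"rot": [0,0,0],"offset": [0,0,-0.15],"gripper": 0},{"rot": [0,0,0],"offset": [0,0,-0.15],"gripper": 0}]'

```text
time_s: 24.7
position: [0.5587, 0.1754, 0.1286]
tcp_rot: [[0.168, -0.986, -0.0], [-0.986, -0.168, 0.0], [-0.0, 0.0, -1.0]]
force: [1.3, 0.7, 1.1]
opening: 0.77
```

>>> arm_command --targets '[{"rot": [0,0,0],"offset": [0,0,0],"gripper": 0},{"rot": [0,0,0],"offset": [0,0,-2],"gripper": 0},{"rot": [0,0,0],"offset": [0,0,-5],"gripper": 0},{"rot": [0,0,0],"offset": [0,0,-9],"gripper": 0},{"rot": [0,0,0],"offset": [0,4,-9],"gripper": 0},{"rot": [0,0,0],"offset": [0,8,-9],"gripper": 0},{"rot": [0,0,0],"offset": [0,8,-9],"gripper": 0},{"rot": [0,0,0],"offset": [0,8,-9],"gripper": 0}]'

```text
time_s: 25.5
position: [0.4792, 0.162, 0.2191]
tcp_rot: [[0.169, -0.986, 0.001], [-0.986, -0.169, 0.0], [0.0, -0.001, -1.0]]
force: [0.3, -0.2, -0.0]
opening: 1.0
```

>>> arm_command --targets '[{"rot": [0,0,0],"offset": [0,0,0],"gripper": 0},{"rot": [0,0,0],"offset": [0,0,0],"gripper": 0}]'

```text
time_s: 25.7
position: [0.4814, 0.1621, 0.2189]
tcp_rot: [[0.168, -0.986, 0.002], [-0.986, -0.168, 0.0], [0.0, -0.002, -1.0]]
force: [1.0, 0.2, -0.2]
opening: 1.0
```

```bash
python3 - <<'E'
from h import *
from fit import p,tow
s=bot.read_state();print(s['position'],s['opening'],s['time_s'],s['force'])
W=cap('wrist','wrist8');a=W['frame'];b=cap('side','side8')['frame']
uv=proj(W,[(.5598,.177,.09),(.5598,.177,.018)]);print(uv)
u,v=uv[0].astype(int);v0=max(0,v-95);u0=max(0,u-130)
k=cv2.resize(a[v0:v0+190,u0:u0+260],None,fx=2,fy=2,interpolation=cv2.INTER_CUBIC)[:600,:440];print(u0,v0)
k2=cv2.resize(b[195:315,265:355],(360,480),interpolation=cv2.INTER_CUBIC)
P=np.zeros((600,800,3),np.uint8);P[:k.shape[0],:k.shape[1]]=k;P[:480,440:800]=k2
cv2.imwrite('pics/m8.png',P[:,:,::-1])
f=a.astype(float);m=((f[:,:,0]-np.maximum(f[:,:,1],f[:,:,2]))>90)&(f[:,:,1]<70)
n,l,st,ce=cv2.connectedComponentsWithStats(m.astype(np.uint8))
for i in range(1,n):
    if st[i,4]>50: print(st[i],ce[i].round(1),at(W,ce[i],.090).round(4))
E
```

```text
[0.481425   0.16210317 0.21885992] 0.9998091696974096 25.7 [ 1.0257022   0.23958254 -0.16170897]
[[315.90285219 130.8700277 ]
 [316.68275642 130.9115347 ]]
185 35
[ 294  108   48   49 1801] [317.4 132.1] [0.5592 0.176  0.09  ]
[510 223  32  40 154] [525.7 242.5] [0.5128 0.0275 0.09  ]
```

View pics/m8.png

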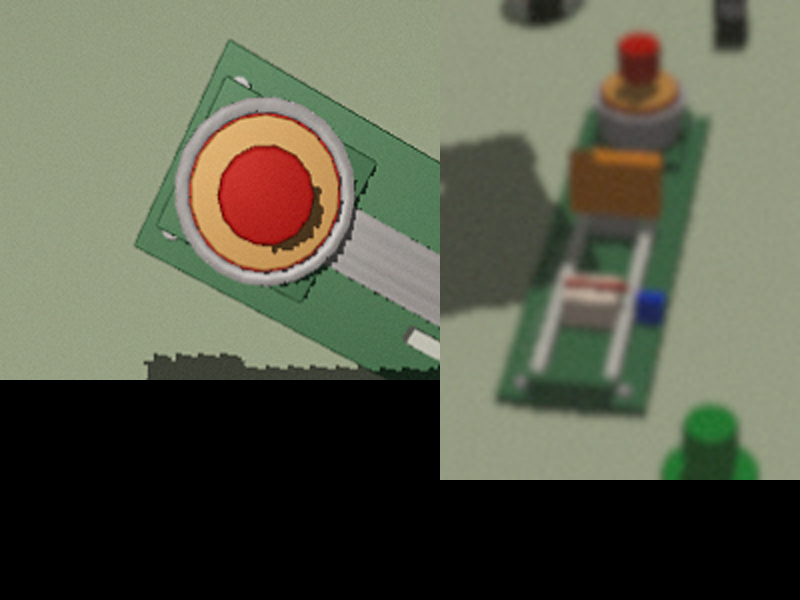

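Last view (12 of 12): the hub's ring and knob lie concentric inside the rim. In the side crop the hub stands upright, the slide is home, and the line is level with the blue mark. One numeric check of the upright fit before I hand in.

```bash
python3 - <<'E'
from h import *
c=load('wrist8');f=c['frame'].astype(int)
R,G,B=f[:,:,0],f[:,:,1],f[:,:,2]
def fit(m,z,n):
    l=cv2.findContours(m.astype(np.uint8),cv2.RETR_EXTERNAL,cv2.CHAIN_APPROX_NONE)[0]
    k=max((x for x in l if abs(cv2.boundingRect(x)[0]+cv2.boundingRect(x)[2]/2-317)<20),key=cv2.contourArea)
    h=cv2.convexHull(k);e=cv2.fitEllipse(h);q=at(c,e[0],z);
    o,d=ray(c,e[0]);print(n,np.round(e[0],2),np.round(e[1],2),q.round(4),'r mm',round(np.mean(e[1])/2/c['fx']*(np.array(c['view'])@[*q,1])[2]*1000,2))
win=np.zeros(R.shape,bool);win[70:190,255:380]=1
fit(win&(R-np.maximum(G,B)>90)&(G<70),.090,'knob top')
fit(win&(R-B>40),.054,'hub plain top')
E
```

```text
knob top [317.42 132.13] [46.71 48.97] [0.5592 0.176  0.09  ] r mm 14.62
hub plain top [316.86 130.76] [76.08 79.54] [0.5599 0.1767 0.054 ] r mm 27.62
```

```bash
python3 - <<'E'
from h import *
def run(tag,zk,zp,u,v):
    c=load(tag);f=c['frame'].astype(int);R,G,B=f[:,:,0],f[:,:,1],f[:,:,2]
    win=np.zeros(R.shape,bool);win[v-60:v+60,u-60:u+60]=1;V=np.array(c['view']);out=[]
    for m,z in((win&(R-np.maximum(G,B)>90)&(G<70),zk),(win&(R-B>40),zp)):
        k=max(cv2.findContours(m.astype(np.uint8),cv2.RETR_EXTERNAL,cv2.CHAIN_APPROX_NONE)[0],key=cv2.contourArea)
        e=cv2.fitEllipse(cv2.convexHull(k));q=at(c,e[0],z);out.append((q,np.mean(e[1])/2/c['fx']*(V@[*q,1])[2]*1000))
    d=V[:3,:3]@(out[0][0]-out[1][0]);print(tag,'knob-plain, world mm',((out[0][0]-out[1][0])[:2]*1000).round(2),'cam x,y',(d[:2]*1000).round(2),'radii',[round(o[1],2) for o in out])
run('wrist5',.072,.036,320,130);run('wrist8',.09,.054,317,131)
E
```

```text
wrist5 knob-plain, world mm [-0.2  -0.39] cam x,y [-0.09 10.86] radii [np.float64(14.68), np.float64(27.69)]
wrist8 knob-plain, world mm [-0.71 -0.69] cam x,y [ 0.58 11.17] radii [np.float64(14.62), np.float64(27.62)]
```

```bash
python3 -c "
from h import *
print(bot.read_state()['time_s']);print(ticket.hand_in())"
```

```text
25.8
the job is handed in; nothing more can be done
None
```

I set the rider to the blue mark, eased the slide back home, seated the red-knobbed hub in the socket, and handed the job in at 25.8 s.

**Rider and slide:** I drew the slide out twice with closed fingers behind the paddle, the second time 7 mm further. I eased it home at about 40 mm/s each time. The last overhead check put the red line at gauge x = -77.1 mm and the mark's centre between -77.1 and -77.6 mm. The final side view showed the paddle home.

**Hub:** I gripped it by the knob and lowered it in small steps. It brushed the socket wall lightly (under 4 N), so I shifted it about 2 mm before it reached the floor. It touched down at the expected height, with at most 12 N. After release it looked concentric in the socket. Its measured radii matched those taken on the bench. The knob sat about 0.6 mm further off the axis than on the bench. That would be about 1° of tilt, which I took as measurement error.

**Checks that disagreed:**
- **First estimates:** these put the rider 5 to 9 mm short of the mark. The overhead picture settled it at 6.9 mm.
- **Side camera:** it read the socket about 5 mm off, so I did not use it for the final figures.
- **Other hubs and bystanders:** I did not measure them again at the end, but all moves were planned to clear them.

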